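# Let two blue cans out of the can rack

### The job

Two guests want a blue drink: let two blue cans roll into the front tray of the blue rack by pressing its red paddle fully down with the fingertips and letting it come fully back up, once for each can. Do not touch or pick up any can, do not work the orange rack, and leave everything else on the counter where it stands.

Things in the scene. Friction and masses are not known exactly. Their poses are not given: they have to be found in the camera images.
- rack_blue: Gravity-feed rack for blue cans, fixed, 460 x 121 mm: sloping steel-sided runway, blue card upright at its rear end. Origin on the counter under its middle; x to the rear (up the slope), y left, z up. Delivery tray at the low front end, inside x -0.255 to -0.140, room for two lying cans, lip up to z 0.051. Rocker shaft across the rack at x -0.046, z 0.098; yellow gate bar behind it at x 0.017.
- paddle_blue (a joint): Rocker of the blue rack: 0 = at rest (paddle up, gate down), 0.38 = paddle fully down at its stop, gate up; the front can is let go at about 0.3. A finger below then holds the second can back until the rocker returns, so each full press and release lets out one can. Spring return: about 2.5 N on the paddle to start it, about 5 N fully down.
- press_blue (a point): Centre of the upper face of the blue rack's red press paddle (40 mm front to back, 50 mm wide, 5 mm thick, on a cross rod, 0.139 m above the counter at rest, front edge tilted up 0.15 rad). It swings about the shaft, 55 mm behind and 41 mm below it: fully down it has moved 23 mm down and 11 mm to the front and slopes down to the front by 0.23 rad. Cans roll past below it.
- blue1: Blue mini drinks can with a white band, 53 mm diameter, 90 mm long, 170 g, lying across the blue rack, foremost, against the gate. Origin at its centre; y along its axis (it rolls).
- blue2: Blue mini drinks can with a white band, 53 mm diameter, 90 mm long, 170 g, lying across the blue rack, second in line. Origin at its centre; y along its axis (it rolls).
- blue3: Blue mini drinks can with a white band, 53 mm diameter, 90 mm long, 170 g, lying across the blue rack, third in line. Origin at its centre; y along its axis (it rolls).
- rack_orange: Gravity-feed rack for orange cans, fixed, 460 x 121 mm: sloping steel-sided runway, orange card upright at its rear end. Origin on the counter under its middle; x to the rear (up the slope), y left, z up. Delivery tray at the low front end, inside x -0.255 to -0.140, room for two lying cans, lip up to z 0.051. Rocker shaft across the rack at x -0.046, z 0.098; yellow gate bar behind it at x 0.017.
- paddle_orange (a joint): Rocker of the orange rack: 0 = at rest (paddle up, gate down), 0.38 = paddle fully down at its stop, gate up; the front can is let go at about 0.3. A finger below then holds the second can back until the rocker returns, so each full press and release lets out one can. Spring return: about 2.5 N on the paddle to start it, about 5 N fully down.
- press_orange (a point): Centre of the upper face of the orange rack's red press paddle (40 mm front to back, 50 mm wide, 5 mm thick, on a cross rod, 0.139 m above the counter at rest, front edge tilted up 0.15 rad). It swings about the shaft, 55 mm behind and 41 mm below it: fully down it has moved 23 mm down and 11 mm to the front and slopes down to the front by 0.23 rad. Cans roll past below it.
- orange1: Orange mini drinks can with a white band, 53 mm diameter, 90 mm long, 170 g, lying across the orange rack, foremost, against the gate. Origin at its centre; y along its axis (it rolls).
- orange2: Orange mini drinks can with a white band, 53 mm diameter, 90 mm long, 170 g, lying across the orange rack, second in line. Origin at its centre; y along its axis (it rolls).
- orange3: Orange mini drinks can with a white band, 53 mm diameter, 90 mm long, 170 g, lying across the orange rack, third in line. Origin at its centre; y along its axis (it rolls).
- cups: Upside-down stack of white cups, 83 mm diameter, 160 mm tall, origin at its underside. Bystander.
- mug: White mug, 80 mm diameter, 92 mm tall, handle at its +y, origin at its underside. Bystander.
- milk: White milk bottle with blue cap, 90 mm diameter, 190 mm tall, origin at its underside. Bystander.
- stirrers: Steel beaker of black stirring sticks, 64 mm diameter, 145 mm tall with sticks, standing between the racks, origin at its underside. Bystander.
- sugar: Glass sugar jar, 68 mm diameter, 125 mm tall, standing between the racks, origin at its underside. Bystander.
- napkins: Steel napkin box 110 x 85 x 130 mm, origin at its underside. Bystander.
- spoon: Steel spoon 160 mm long lying on the counter between the trays, origin at its underside. Bystander.

How it is judged:
On the way, in this order (a step that is already met when the one before it is completed fails the run):
1. the blue rack's paddle is pressed down by the fingers (value of joint paddle_blue above 0.15 rad and contact force between the fingers and rack_blue above 0.5 N), for 0.05 s.
2. the first blue can lies in the tray, the second still on the runway (x of blue1 in the frame of rack_blue between -0.26 and -0.155 m and z of blue1 in the frame of rack_blue below 0.065 m and y of blue1 in the frame of rack_blue between -0.02 and 0.02 m and x of blue2 in the frame of rack_blue above 0.03 m), for 0.1 s.
3. the second blue can lies in the tray too (x of blue2 in the frame of rack_blue between -0.26 and -0.155 m and z of blue2 in the frame of rack_blue below 0.065 m and y of blue2 in the frame of rack_blue between -0.02 and 0.02 m), for 0.1 s.
At the end, for the whole second after the job is handed in: The first two blue cans lie still in the blue rack's tray, the third blue can and all three orange cans are still on the runways behind their gates, and both paddles are back up (within 0.05 rad of rest) (all of step 3 and x of blue1 in the frame of rack_blue between -0.26 and -0.155 m and z of blue1 in the frame of rack_blue below 0.065 m and y of blue1 in the frame of rack_blue between -0.02 and 0.02 m and x of blue3 in the frame of rack_blue between 0.03 and 0.19 m and z of blue3 in the frame of rack_blue above 0.08 m and x of orange1 in the frame of rack_orange between 0.03 and 0.19 m and z of each of orange1, orange2, orange3 in the frame of rack_orange above 0.08 m and x of orange2 in the frame of rack_orange between 0.03 and 0.19 m and x of orange3 in the frame of rack_orange between 0.03 and 0.19 m and value of joint each of paddle_blue, paddle_orange below 0.05 rad and linear speed of each of blue1, blue2, blue3, orange1, orange2, orange3 below 0.03 m/s); the robot touches nothing.
It fails at once if the paddle of the orange rack is pressed (value of joint paddle_orange above 0.12 rad).
It fails at once if a can is touched by the robot (contact force between any of the fingers, the arm and blue1 above 0.5 N or contact force between any of the fingers, the arm and blue2 above 0.5 N or contact force between any of the fingers, the arm and blue3 above 0.5 N or contact force between any of the fingers, the arm and orange1 above 0.5 N or contact force between any of the fingers, the arm and orange2 above 0.5 N or contact force between any of the fingers, the arm and orange3 above 0.5 N).
It fails at once if a can is lifted off its rack (height (world z) of any of blue1, blue2, blue3, orange1, orange2, orange3 above 0.15 m).
It fails at once if another thing on the counter is disturbed (distance of any of cups, mug, milk, stirrers, sugar, napkins, spoon from where it was at the start of the episode above 0.015 m).
It also fails if it takes over 45 s, if anything falls off the work surface, if the arm or the gripper's body presses on something with over 40 N, if the wrist force passes 120 N, or if a joint passes its speed limit or range.

### The arm

A 6-joint arm with a two-finger parallel gripper is mounted at the origin on the work surface. World frame = base frame: x ahead of the robot, y to its left, z up, the work surface at z = 0. Lengths are in m, angles in rad, forces in N, time in s.
With the tool pointing down it reaches from about 0.25 to 0.725 m from the base axis. Payload 4 kg.
Tool frame: the origin (TCP) lies midway between the tips of the shut fingers; the grasp point (between the pads) lies bot.grasp_offset behind it (bot.grasp_offset is the distance from the TCP to the grasp point, in m); z points along the fingers, y is the line along which they close (so a half turn about z gives the same grasp; the last joint's range is limited). The gripper opens to 85 mm and grips with 20 to 120 N. Pads are 22 mm wide; open, the fingers measure 114 mm over their backs; the gripper's body (76 mm by 85 mm) begins 54 mm behind the grasp point. The pads swing forward as they close: fully open they stand 13 mm farther back than shut.
Start: joints at [1.161, 0.241, 0.005, 1.335, 0, 1.571], TCP at [0.199, 0.459, 0.231] pointing down, gripper open.
Joint ranges: [-2.72, 2.72], [-1.05, 1.87], [-1.09, 1.28], [-1.99, 2.15], [-1.42, 1.44], [-3.14, 3.14]. Speed limits (rad/s): [2.79, 2.79, 3.14, 3.14, 3.14, 3.14].

### API

Orientations are given as a unit quaternion [x, y, z, w].
In Python, from bench import status, vision, ticket, bot gives the robot as it stands. The module is installed in compiled form; this text tells all that it offers.
- The arm moves only by the tool step_arm, never from a script. Its argument "plan" is a list of rows, each an object with "linear": the shift along the tool's x, y, z in m, a list of three; "twist": the turn about the tool's z in rad; "claw": the opening in per cent of the stroke, from 0 (shut) to 100 (fully open). A call has 1 to 10 rows; each row shifts and turns the commanded pose from where the row before left it, along the tool's axes as they then stand; what a row does not reach is not made up. A row lasts 1/10 s, in which the tool goes at most 50 mm and 8.59 degrees, less where a joint would pass 70% of its speed; a pose out of reach is approached as far as the arm can. A call is refused whole if a number of a shift passes 0.05 or a number of a turn 0.15, either way. A call with a gripper value outside its range is refused whole. The fingers move at their own pace and stop on an object; the grip force is fixed at half the most. Time passes only in rows, so rows that do not move let the fingers close. It gives the time, the measured TCP pose, the force, the opening and the grip force at its end, in the units of the state.
- status.state(): the state, without advancing time (a new reading comes with each control period).
- vision.grab_frame(name): name is "scene" or "top" or "wrist"; returns the picture (384x512x3 uint8, red, green, blue); there is no depth.
- vision.camera_params(name): a dict with "camera_matrix" (3x3 intrinsics, pixels), "R" (3x3) and "t" (3): a world point X has camera coordinates R X + t. Camera axes: x right, y down, z forward; pixel columns grow to the right and rows downward; lengths in m; the calibration is good to about 2 mm. A picture is of the moment at which its call begins: read the wrist's pose just before it. camera_params takes no time and is no camera call; for the wrist camera it gives the pose at the moment of the call.
- ticket.job_done(): hands the job in; it is judged then, once.
The state is a dict: "time_s": time; "joint_positions": joint angles; "qvel": joint speeds; "tau": joint torques, N m; "tcp_pos": TCP position; "tool_rot": TCP orientation; "ft_force": force on the tool from outside, world axes, zero at the start; "ft_torque": the same for the moment, N m; "gripper_width": finger opening in m; "grip_force": force on a finger pad.
Only numpy, scipy, OpenCV 4.12 (cv2) and the standard library are available. Lean on these libraries where they do the work, as an engineer would, in place of code of your own. Each camera call takes 0.05 s, during which the arm holds its last target. There are 200 camera calls.

## Working session

There is one attempt and no reset: what is moved stays moved. The work goes in short steps, Python scripts to look and compute and a tool call to move; the robot and the scene stay as the last step left them, time stands still between calls to the robot, and variables do not carry over. Pictures are saved under pics/ and viewed, at most 10 in all, crops included, and the job is handed in when it is done.

Besides the shell and the picture viewer there is one more tool, called after ">>>" by a JSON object that holds its "api" and its "payload", one argument or row to a line. step_arm: Moves the arm, as the interface text tells. Its arguments: {"type":"object","properties":{"plan":{"type":"array"}},"required":["plan"]}

```bash
mkdir -p pics; python3 - <<'E'
from bench import status, vision, bot
import cv2
for n in("scene","top"):
    cv2.imwrite(f"pics/{n}1.png",cv2.resize(vision.grab_frame(n)[:,:,::-1],(800,600),interpolation=cv2.INTER_CUBIC))
    print(vision.camera_params(n))
s=status.state();print(s,bot.grasp_offset)
E
```

```text
{'camera_matrix': array([[381.68763258,   0.        , 257.75896884],
       [  0.        , 381.68763258, 189.88463696],
       [  0.        ,   0.        ,   1.        ]]), 'R': array([[ 0.80072714,  0.59898058, -0.00763555],
       [ 0.45082596, -0.61096708, -0.65074971],
       [-0.39445151,  0.51763065, -0.75925392]]), 't': array([-0.45123318, -0.19539606,  1.5185755 ])}
{'camera_matrix': array([[465.46972868,   0.        , 247.50627102],
       [  0.        , 465.46972868, 191.60842397],
       [  0.        ,   0.        ,   1.        ]]), 'R': array([[ 0.01846373, -0.99974113,  0.01329538],
       [-0.9967458 , -0.01944874, -0.07822765],
       [ 0.07846597, -0.01180774, -0.99684686]]), 't': array([-0.04411117,  0.54209207,  1.87246933])}
{'time_s': 0.1, 'joint_positions': array([1.16100256e+00, 2.41326015e-01, 3.89938325e-03, 1.33518308e+00,
       2.31611913e-05, 1.57078221e+00]), 'qvel': array([-0.00139719,  0.00071433,  0.0026563 , -0.00167903, -0.00019812,
        0.00022763]), 'tau': array([-4.86927074e-04, -3.73137975e+01,  2.53009933e+01,  1.08846740e-02,
       -1.13528310e-05, -5.40088166e-06]), 'tcp_pos': array([0.1989889 , 0.45810995, 0.2305232 ]), 'tool_rot': array([ 2.03459218e-01,  9.79083002e-01, -8.85368689e-04, -1.95825885e-04]), 'ft_force': array([ 1.266458  , -0.09686768,  0.77052669]), 'ft_torque': array([ 0.03184995, -0.00055444,  0.04989711]), 'grip_force': 0.0, 'gripper_width': 0.08523609278915856} 0.0187
```

View pics/scene1.png

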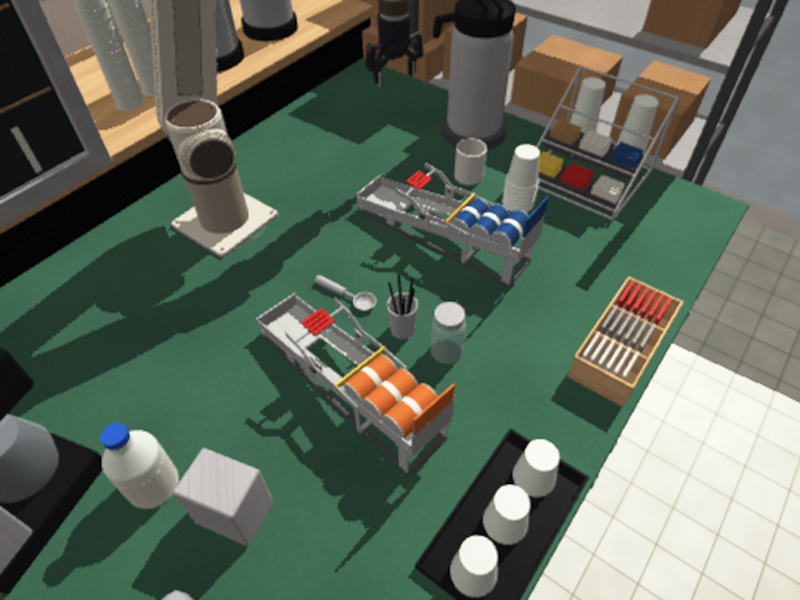

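View pics/top1.png

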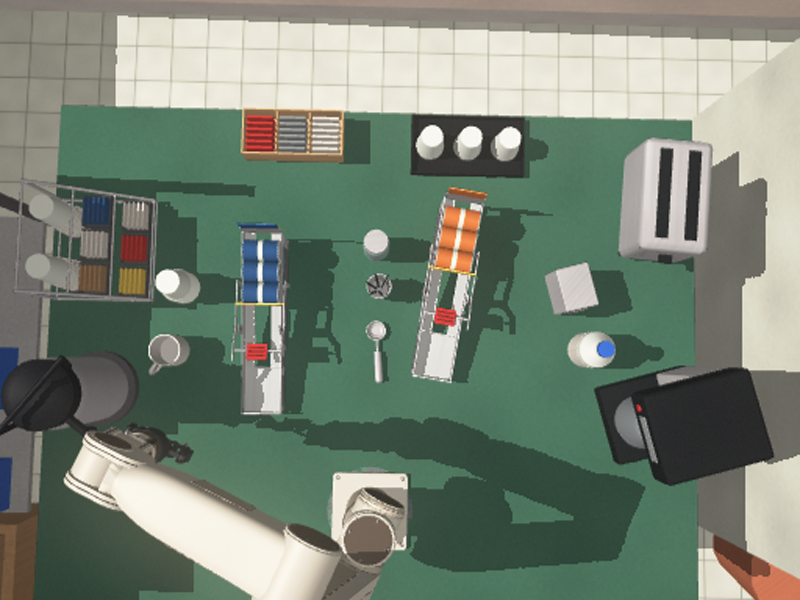

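The two views show the blue rack's red paddle at about (257,352) in the enlarged top view and (418,180) in the enlarged scene view. The rack runs almost straight along world x, and the orange rack is on the right. Next I'll locate the paddle by its red blob.

```bash
cat > h.py <<'E'
import numpy as np, cv2
from bench import status, vision
def ray(p,uv):
    K,R,t=p["camera_matrix"],p["R"],np.array(p["t"])
    d=R.T@np.linalg.solve(K,[uv[0],uv[1],1]); return -R.T@t,d/np.linalg.norm(d)
def at_z(p,uv,z):
    o,d=ray(p,uv); return o+d*(z-o[2])/d[2]
def red(im,box):
    x0,y0,x1,y1=box; c=im[y0:y1,x0:x1].astype(int)
    m=(c[...,0]>120)&(c[...,1]<90)&(c[...,2]<90); v,u=np.nonzero(m)
    return ((u.min()+u.max())/2+x0,(v.min()+v.max())/2+y0),(u.mean()+x0,v.mean()+y0),m.sum()
E
python3 - <<'E'
from h import *
L=[]
ims={}
for n,c,k in(("top",(257,352),20),("scene",(418,180),20)):
    im=vision.grab_frame(n);p=vision.camera_params(n);ims[n]=im
    u,v=int(c[0]*.64),int(c[1]*.64)
    bb,m,a=red(im,(u-k,v-k,u+k,v+k));print(n,bb,m,a,at_z(p,m,.139),at_z(p,bb,.139))
    L.append(ray(p,m))
A=sum(np.eye(3)-np.outer(d,d) for o,d in L);b=sum((np.eye(3)-np.outer(d,d))@o for o,d in L)
print("tri",np.linalg.solve(A,b))
a=cv2.resize(ims["top"][135:275,140:200],None,fx=4,fy=4,interpolation=cv2.INTER_CUBIC)
b=cv2.resize(ims["scene"][95:185,220:360],None,fx=4,fy=4,interpolation=cv2.INTER_CUBIC)
h=np.zeros((560,800,3),np.uint8);h[:,:240]=a;h[:360,240:800]=b
cv2.imwrite("pics/c1.png",h[:,:,::-1])
E
```

```text
top (np.float64(164.0), np.float64(224.5)) (np.float64(163.9921875), np.float64(224.515625)) 128 [0.40247577 0.28140679 0.139     ] [0.4025353  0.28137921 0.139     ]
scene (np.float64(267.5), np.float64(114.5)) (np.float64(267.4642857142857), np.float64(114.72321428571428)) 112 [0.40071692 0.27882412 0.139     ] [0.40006274 0.27995313 0.139     ]
tri [0.40134312 0.2805041  0.13847148]
```

View pics/c1.png

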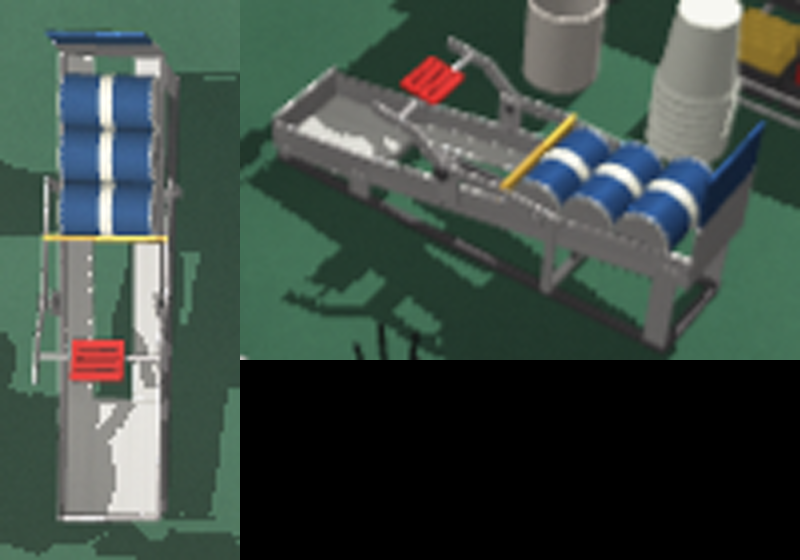

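The crop shows the red paddle centred over the rack, level and clear. Its triangulated centre is about (0.401, 0.2805, 0.139), which matches the given height. I'll square the tool, shut the fingers and move above the paddle.

>>> {"api": "step_arm", "payload": {
  "plan": [
    {"linear":[0,0,0],"twist":-0.137,"claw":0},
    {"linear":[0,0,0],"twist":-0.137,"claw":0},
    {"linear":[0,0,0],"twist":-0.136,"claw":0},
    {"linear":[-0.03,-0.026,0],"twist":0,"claw":0},
    {"linear":[-0.03,-0.026,0],"twist":0,"claw":0},
    {"linear":[-0.03,-0.026,0],"twist":0,"claw":0},
    {"linear":[-0.03,-0.026,0],"twist":0,"claw":0},
    {"linear":[-0.03,-0.026,0],"twist":0,"claw":0},
    {"linear":[-0.03,-0.026,0],"twist":0,"claw":0},
    {"linear":[-0.022,-0.0215,0],"twist":0,"claw":0}
  ]
}}

```text
time_s: 1.2
tcp_pos: [0.4027, 0.2795, 0.2311]
tool_rot: [0.001, 1.0, -0.0, 0.0]
ft_force: [-0.1, 0.8, 0.4]
gripper_width: -0.0003
grip_force: 0.0
```

>>> {"api": "step_arm", "payload": {
  "plan": [
    {"linear":[0,0,0.03],"twist":0,"claw":0},
    {"linear":[0,0,0.03],"twist":0,"claw":0},
    {"linear":[0,0,0],"twist":0,"claw":0},
    {"linear":[0,0,0],"twist":0,"claw":0}
  ]
}}

```text
time_s: 1.6
tcp_pos: [0.4009, 0.2809, 0.1713]
tool_rot: [-0.0, 1.0, -0.0, -0.001]
ft_force: [0.6, 0.6, -0.5]
gripper_width: -0.0003
grip_force: 0.0
```

```bash
python3 - <<'E'
from h import *
from scipy.spatial.transform import Rotation as R
s=status.state();print(s["time_s"],s["tcp_pos"],s["ft_force"],s["gripper_width"]);print(R.from_quat(s["tool_rot"]).as_matrix().round(3))
im=vision.grab_frame("scene");b=cv2.resize(im[40:190,200:360],None,fx=3.75,fy=3.75,interpolation=cv2.INTER_CUBIC)
cv2.imwrite("pics/c2.png",b[:,:,::-1])
E
```

```text
1.6 [0.4008613  0.28089794 0.17125902] [ 0.62307864  0.63666342 -0.46399204] -0.00027260274943240843
[[-1.    -0.    -0.001]
 [-0.     1.    -0.001]
 [ 0.001 -0.001 -1.   ]]
```

View pics/c2.png

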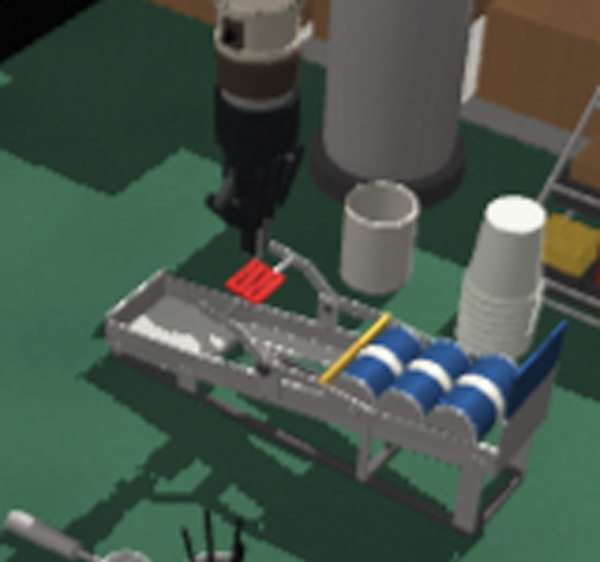

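The shut fingertips hang just above the paddle centre at pixel (250,250). I'll descend, then press along the paddle's arc and watch the force.

>>> {"api": "step_arm", "payload": {
  "plan": [
    {"linear":[0,0,0.014],"twist":0,"claw":0},
    {"linear":[0,0,0.014],"twist":0,"claw":0},
    {"linear":[0.002,0,0.005],"twist":0,"claw":0},
    {"linear":[0.003,0,0.006],"twist":0,"claw":0},
    {"linear":[0.003,0,0.007],"twist":0,"claw":0},
    {"linear":[0.003,0,0.007],"twist":0,"claw":0},
    {"linear":[0,0,0.001],"twist":0,"claw":0},
    {"linear":[0,0,0],"twist":0,"claw":0},
    {"linear":[0,0,0],"twist":0,"claw":0}
  ]
}}

```text
time_s: 2.55
tcp_pos: [0.3895, 0.2818, 0.1185]
tool_rot: [-0.001, 1.0, 0.001, -0.0]
ft_force: [-4.2, 0.4, 5.5]
gripper_width: -0.0001
grip_force: 3.6
```

```bash
python3 - <<'E'
from h import *
s=status.state();print(s["time_s"],s["tcp_pos"],s["ft_force"])
im=vision.grab_frame("scene");b=cv2.resize(im[70:190,200:360],None,fx=5,fy=5,interpolation=cv2.INTER_CUBIC)
cv2.imwrite("pics/c3.png",b[:,:,::-1])
E
```

```text
2.55 [0.38946553 0.281811   0.11848055] [-4.2160971   0.40750056  5.54272369]
```

View pics/c3.png

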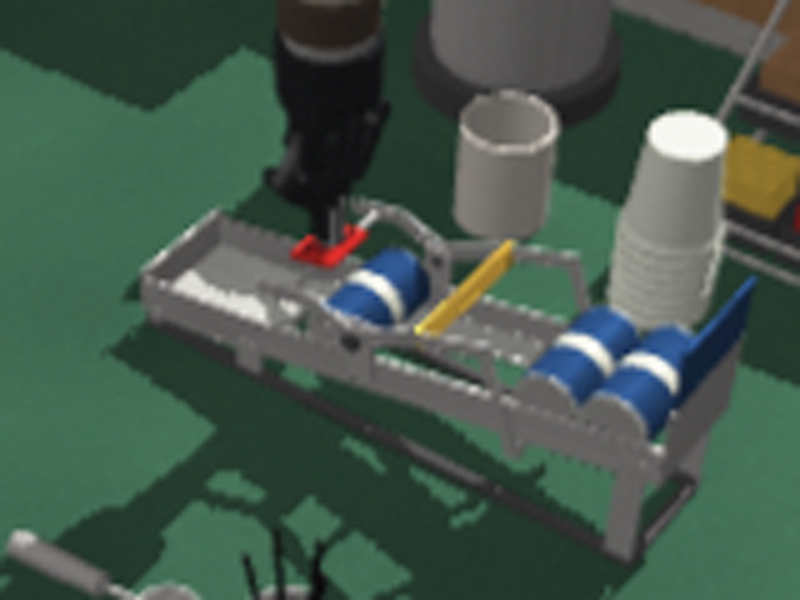

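The gate is up and the first can is rolling at (380,290) towards the paddle, with the other two held back. I'll hold the press and let it pass.

>>> {"api": "step_arm", "payload": {
  "plan": [
    {"linear":[0,0,0.001],"twist":0,"claw":0},
    {"linear":[0,0,0],"twist":0,"claw":0},
    {"linear":[0,0,0],"twist":0,"claw":0},
    {"linear":[0,0,0],"twist":0,"claw":0},
    {"linear":[0,0,0],"twist":0,"claw":0},
    {"linear":[0,0,0],"twist":0,"claw":0},
    {"linear":[0,0,0],"twist":0,"claw":0},
    {"linear":[0,0,0],"twist":0,"claw":0}
  ]
}}

```text
time_s: 3.4
tcp_pos: [0.3892, 0.2819, 0.1175]
tool_rot: [-0.001, 1.0, 0.001, -0.001]
ft_force: [-5.5, -0.2, 6.6]
gripper_width: -0.0001
grip_force: 4.0
```

```bash
python3 - <<'E'
from h import *
im=vision.grab_frame("scene");b=cv2.resize(im[70:190,200:360],None,fx=5,fy=5,interpolation=cv2.INTER_CUBIC)
cv2.imwrite("pics/c4.png",b[:,:,::-1])
E
```

```text
(no output)
```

View pics/c4.png

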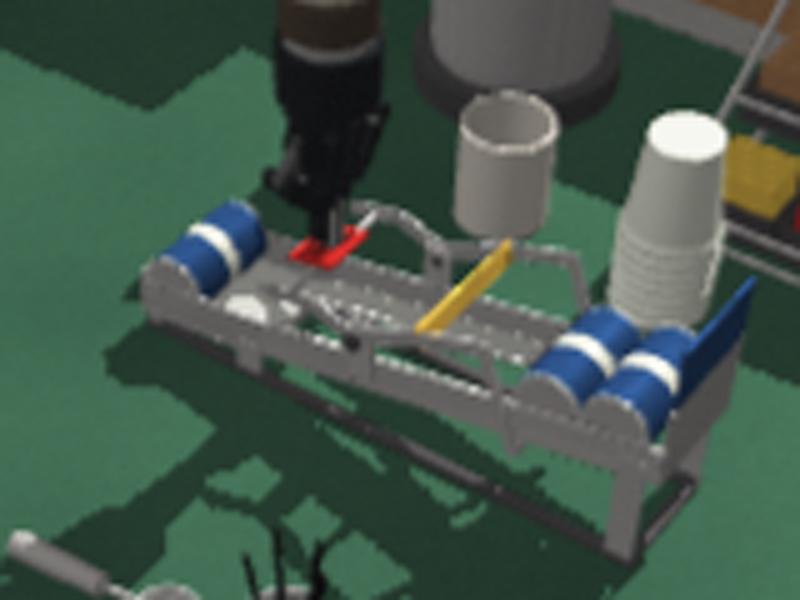

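The first can lies in the tray at (213,250), and the second is still held at (590,360). I'll release fully and let the next can settle at the gate.

>>> {"api": "step_arm", "payload": {
  "plan": [
    {"linear":[-0.003,0,-0.008],"twist":0,"claw":0},
    {"linear":[-0.003,0,-0.008],"twist":0,"claw":0},
    {"linear":[-0.003,0,-0.008],"twist":0,"claw":0},
    {"linear":[-0.002,0,-0.011],"twist":0,"claw":0},
    {"linear":[0,0,-0.02],"twist":0,"claw":0},
    {"linear":[0,0,0],"twist":0,"claw":0},
    {"linear":[0,0,0],"twist":0,"claw":0},
    {"linear":[0,0,0],"twist":0,"claw":0},
    {"linear":[0,0,0],"twist":0,"claw":0},
    {"linear":[0,0,0],"twist":0,"claw":0}
  ]
}}

```text
time_s: 4.45
tcp_pos: [0.4008, 0.2808, 0.1706]
tool_rot: [-0.0, 1.0, -0.0, -0.001]
ft_force: [0.7, -0.8, 0.1]
gripper_width: -0.0001
grip_force: 0.0
```

>>> {"api": "step_arm", "payload": {
  "plan": [
    {"linear":[0,0,0],"twist":0,"claw":0},
    {"linear":[0,0,0],"twist":0,"claw":0},
    {"linear":[0,0,0],"twist":0,"claw":0},
    {"linear":[0,0,0],"twist":0,"claw":0},
    {"linear":[0,0,0],"twist":0,"claw":0},
    {"linear":[0,0,0],"twist":0,"claw":0}
  ]
}}

```text
time_s: 5.05
tcp_pos: [0.4013, 0.2812, 0.1714]
tool_rot: [-0.0, 1.0, 0.0, 0.0]
ft_force: [0.2, -0.2, -0.1]
gripper_width: 0.0002
grip_force: 0.0
```

```bash
python3 - <<'E'
from h import *
im=vision.grab_frame("scene");b=cv2.resize(im[70:190,200:360],None,fx=5,fy=5,interpolation=cv2.INTER_CUBIC)
cv2.imwrite("pics/c5.png",b[:,:,::-1])
E
```

```text
(no output)
```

View pics/c5.png

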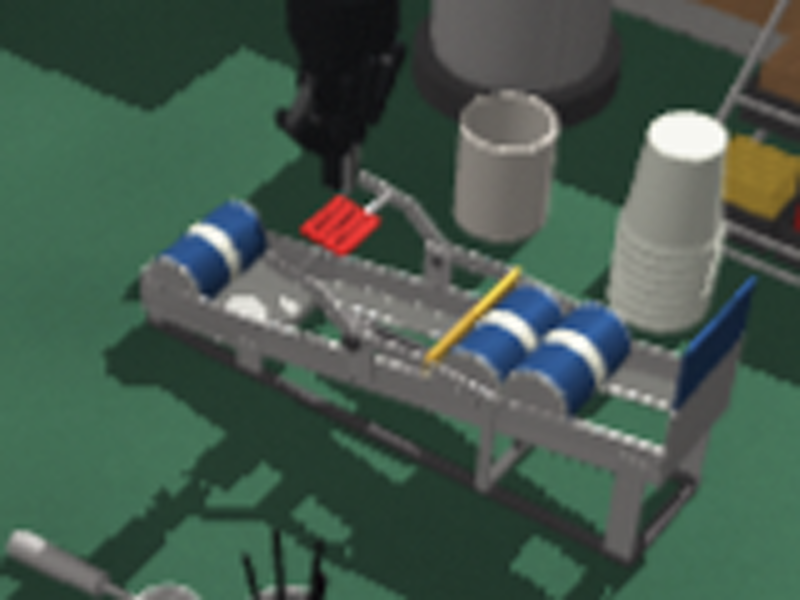

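The paddle is back up, and the two remaining cans rest against the lowered gate at (510,330) and (570,360). I'll make the second press the same way.

>>> {"api": "step_arm", "payload": {
  "plan": [
    {"linear":[0,0,0.014],"twist":0,"claw":0},
    {"linear":[0,0,0.014],"twist":0,"claw":0},
    {"linear":[0.002,0,0.005],"twist":0,"claw":0},
    {"linear":[0.003,0,0.006],"twist":0,"claw":0},
    {"linear":[0.003,0,0.007],"twist":0,"claw":0},
    {"linear":[0.003,0,0.007],"twist":0,"claw":0},
    {"linear":[0,0,0.002],"twist":0,"claw":0},
    {"linear":[0,0,0],"twist":0,"claw":0},
    {"linear":[0,0,0],"twist":0,"claw":0},
    {"linear":[0,0,0],"twist":0,"claw":0}
  ]
}}

```text
time_s: 6.1
tcp_pos: [0.3892, 0.281, 0.117]
tool_rot: [-0.0, 1.0, 0.0, -0.001]
ft_force: [-4.4, -1.5, 6.3]
gripper_width: -0.0
grip_force: 3.8
```

>>> {"api": "step_arm", "payload": {
  "plan": [
    {"linear":[0,0,0],"twist":0,"claw":0},
    {"linear":[0,0,0],"twist":0,"claw":0},
    {"linear":[0,0,0],"twist":0,"claw":0},
    {"linear":[0,0,0],"twist":0,"claw":0},
    {"linear":[0,0,0],"twist":0,"claw":0},
    {"linear":[0,0,0],"twist":0,"claw":0},
    {"linear":[0,0,0],"twist":0,"claw":0},
    {"linear":[0,0,0],"twist":0,"claw":0}
  ]
}}

```text
time_s: 6.9
tcp_pos: [0.3892, 0.281, 0.117]
tool_rot: [-0.0, 1.0, 0.0, -0.001]
ft_force: [-4.3, -1.4, 7.2]
gripper_width: -0.0
grip_force: 3.8
```

```bash
python3 - <<'E'
from h import *
im=vision.grab_frame("scene");b=cv2.resize(im[70:190,200:360],None,fx=5,fy=5,interpolation=cv2.INTER_CUBIC)
cv2.imwrite("pics/c6.png",b[:,:,::-1])
E
```

```text
(no output)
```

View pics/c6.png

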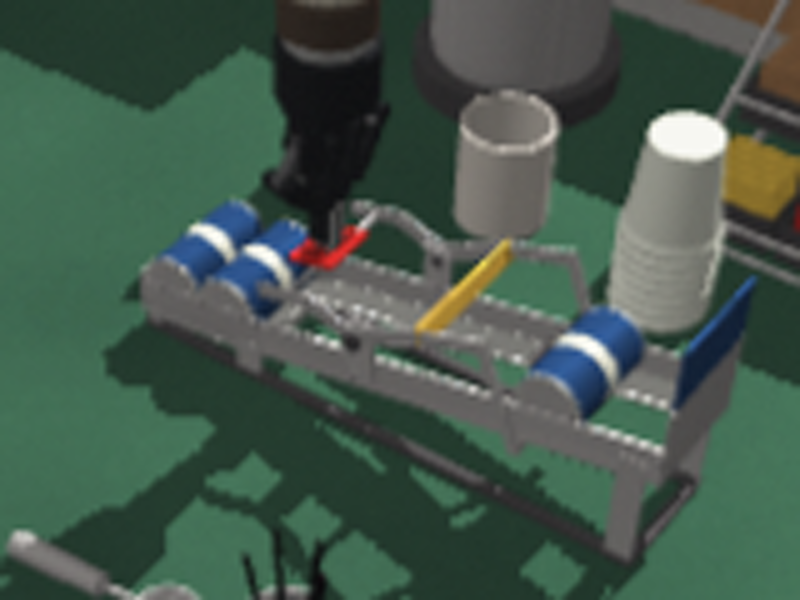

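Both cans lie in the tray at (210,245) and (265,270), and the third is held back at (590,360). I'll release and retreat upward.

>>> {"api": "step_arm", "payload": {
  "plan": [
    {"linear":[-0.003,0,-0.008],"twist":0,"claw":0},
    {"linear":[-0.003,0,-0.008],"twist":0,"claw":0},
    {"linear":[-0.003,0,-0.008],"twist":0,"claw":0},
    {"linear":[-0.002,0,-0.011],"twist":0,"claw":0},
    {"linear":[0,0,-0.03],"twist":0,"claw":0},
    {"linear":[0,0,-0.03],"twist":0,"claw":0},
    {"linear":[0,0,0],"twist":0,"claw":0},
    {"linear":[0,0,0],"twist":0,"claw":0},
    {"linear":[0,0,0],"twist":0,"claw":0},
    {"linear":[0,0,0],"twist":0,"claw":0}
  ]
}}

```text
time_s: 7.95
tcp_pos: [0.4005, 0.2806, 0.21]
tool_rot: [-0.0, 1.0, -0.001, -0.001]
ft_force: [0.7, -0.8, 0.5]
gripper_width: -0.0
grip_force: 0.0
```

>>> {"api": "step_arm", "payload": {
  "plan": [
    {"linear":[0,0,0],"twist":0,"claw":0},
    {"linear":[0,0,0],"twist":0,"claw":0},
    {"linear":[0,0,0],"twist":0,"claw":0},
    {"linear":[0,0,0],"twist":0,"claw":0},
    {"linear":[0,0,0],"twist":0,"claw":0},
    {"linear":[0,0,0],"twist":0,"claw":0},
    {"linear":[0,0,0],"twist":0,"claw":0},
    {"linear":[0,0,0],"twist":0,"claw":0},
    {"linear":[0,0,0],"twist":0,"claw":0},
    {"linear":[0,0,0],"twist":0,"claw":0}
  ]
}}

```text
time_s: 8.95
tcp_pos: [0.4013, 0.2812, 0.2113]
tool_rot: [-0.0, 1.0, 0.0, 0.0]
ft_force: [-0.9, -0.3, -0.7]
gripper_width: 0.0002
grip_force: 0.0
```

```bash
python3 - <<'E'
from h import *
im=vision.grab_frame("scene");b=cv2.resize(im[70:190,200:360],None,fx=5,fy=5,interpolation=cv2.INTER_CUBIC)
cv2.imwrite("pics/c7.png",b[:,:,::-1])
E
```

```text
(no output)
```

View pics/c7.png

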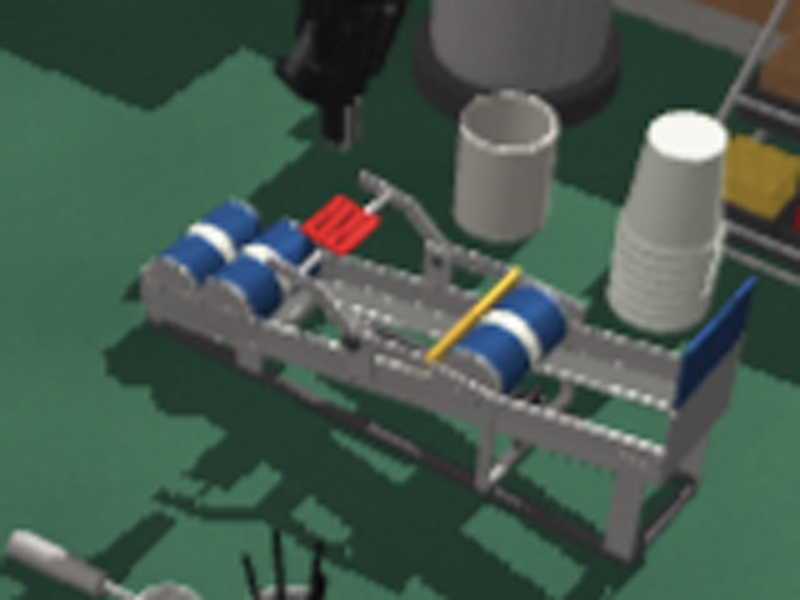

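Two cans are in the tray, the third rests behind the gate at (510,335), the paddle is up and the robot is clear.

```bash
python3 -c "
from bench import ticket
print(ticket.job_done())"
```

```text
the job is handed in; nothing more can be done
None
```

Job handed in at about 9 s: two blue cans lie in the blue rack's tray, the third is behind its gate, the paddle is back up, and the arm went nowhere near the orange rack; the judge returned no verdict.

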